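# Block the empty place in a transit tray of filter cartons

### The arm

A 6-joint arm with a two-finger parallel gripper is mounted at the origin on a cart in front of the work surface, level with it; the furniture and walls round the work are solid. World frame = base frame: x ahead of the robot, y to its left, z up, the work surface at z = 0. Lengths are in m, angles in rad, forces in N, time in s.
With the tool pointing down it reaches from about 0.375 to 0.75 m from the base axis. Payload 9 kg.
Tool frame: the origin (TCP) lies midway between the tips of the shut fingers; the grasp point (between the pads) lies 19 mm behind it; z points along the fingers, y is the line along which they close (so a half turn about z gives the same grasp; the last joint's range is limited). The gripper opens to 85 mm and grips with 20 to 120 N. Pads are 22 mm wide; open, the fingers measure 114 mm over their backs; the gripper's body (76 mm by 85 mm) begins 54 mm behind the grasp point. The pads swing forward as they close: fully open they stand 13 mm farther back than shut.
Start: joints at [-1.428, 0.104, 0.097, 1.564, 0, 1.353], TCP at [0.212, -0.561, 0.231] pointing down, gripper open.
Joint ranges: [-2.99, 2.99], [-0.84, 1.86], [-1.1, 1.16], [-1.84, 2.11], [-1.51, 1.56], [-3.14, 3.14]. Speed limits (rad/s): [2.22, 2.22, 2.57, 3.14, 3.14, 3.14].

### API

Orientations are given as a unit quaternion [x, y, z, w].
In Python, from station import bot gives the robot as it stands.
- The arm moves only by the shell command python3 -m pendant 'ROWS'. ROWS is a JSON object of lists of equal length, an entry for each row: "slide": the shift along the tool's x, y, z in cm, a list of three; "delta_rot": the turn, a rotation vector about the tool's x, y, z in degrees, a list of three; "gripper": the opening, from 0 (shut) to 1 (fully open). In form: {"slide": [[x, y, z], ...], "delta_rot": [[wx, wy, wz], ...], "gripper": [gripper, ...]}. A call has 1 to 8 rows; each row is the pose to reach, as a shift and turn from the pose commanded when the call began, along the tool's axes at that moment; what a row does not reach only later rows make up. A row lasts 1/12 s, in which the tool goes at most 41.7 mm and 7.16 degrees, less where a joint would pass 70% of its speed; a pose out of reach is approached as far as the arm can. A call with a gripper value outside its range is refused whole. The fingers move at their own pace and stop on an object; the grip force is fixed at half the most. Time passes only in rows, so rows that repeat a pose let the fingers close. It gives the time, the measured TCP pose, the force, the opening and the grip force at its end, in the units of the state.
- bot.observe(): the state, without advancing time (a new reading comes with each control period).
- bot.grab_frame(name): name is "scene" or "top" or "wrist"; returns the picture (420x560x3 uint8, blue, green, red); there is no depth.
- bot.get_calibration(name): a dict with "fov_y" (degrees; the focal length in pixels is half the picture's height over the tangent of half this angle, whatever the lens; pixels are square), "cx", "cy" (the principal point, pixels), "T" (4x4, takes a point from camera to world coordinates). Camera axes: x right, y down, z forward; pixel columns grow to the right and rows downward; lengths in m; the calibration is good to about 2 mm. A picture is of the moment at which its call begins: read the wrist's pose just before it. get_calibration takes no time and is no camera call; for the wrist camera it gives the pose at the moment of the call.
- bot.sign_off(): hands the job in; it is judged then, once.
The state is a dict: "t": time; "joint_positions": joint angles; "joint_velocities": joint speeds; "joint_efforts": joint torques, N m; "tool_pos": TCP position; "orientation": TCP orientation; "wrist_force": force on the tool from outside, world axes, zero at the start; "moment": the same for the moment, N m; "gripper_width": finger opening in m; "grip_force": force on a finger pad.
Only numpy, scipy, OpenCV 4.12 (cv2) and the standard library are available. Lean on these libraries where they do the work, as an engineer would, in place of code of your own. Each camera call takes 0.05 s, during which the arm holds its last target. There are 200 camera calls.

### The job

Two filter cartons stand in a white transit tray made for three, so they would slide about on the way. Take the pink foam brick that fills the empty place (of the three bricks, the one of middle thickness: the thin one would leave the cartons loose and the thick one does not go in) and set it fully down in that gap, grip rib upward, square with the tray. Leave both cartons standing in the tray, and let go of the brick.

Things in the scene. Friction and masses are not known exactly. Their poses are not given: they have to be found in the camera images.
- brick_mid (a point): Right pink brick, 60 g, upright: centre, 48 mm over its underside. Below it the body, 54 mm thick (its x) by 70 mm (y); its lowest 20 mm taper to 34 x 50 mm. Above it the grip rib on the middle, 24 mm thick (x), 48 mm long (y), 48 mm tall. Two wrong bricks of like form, 26 and 74 mm thick, same rib, stand 8 to 16 cm off; which stands where varies.
- gap (a point): Empty place, an end or the middle of the row: top centre of a brown cork pad (50 x 70 x 2 mm) on the tray floor, 7 mm over the worktop. The brick stands on it. x along the row, y across, z up. Tray fixed, white, inside 176 x 80 mm, rim 45 mm over the worktop; three places 59 mm apart. The gap is 58 mm long or more as found, 66 mm with the cartons pushed away.
- carton_green: White carton with a green band, loose, about 90 g, 55 mm along the row, 75 mm across, 50 mm high, in one of the tray's places. Origin: centre of its underside, 5 mm over the worktop; z up.
- carton_blue: White carton with a blue band, loose, about 90 g, 55 mm along the row, 75 mm across, 45 mm high, in another of the tray's places. Origin: centre of its underside, 5 mm over the worktop; z up.
Not all that is in view belongs to the job. Leave any turquoise look-alike of the part that bears brick_mid alone. Leave any red look-alike of the carton_green alone.

How it is judged:
At the end, for the whole second after the job is handed in: The brick stands in the gap: centre within 20 mm of the gap's middle from above and at most 54 mm over the pad (48 is fully down), upright within 10 degrees, at rest. Both cartons stand on the tray floor, upright within 10 degrees, less than 30 mm from where they were (horizontal distance between brick_mid and gap below 0.02 m and z of brick_mid in the frame of gap below 0.054 m and angle between each of brick_mid, carton_green, carton_blue's own z axis and vertical below 0.17 rad and linear speed of brick below 0.02 m/s and z of each of carton_green, carton_blue in the frame of gap below 0.01 m and distance of each of carton_green, carton_blue from where it was at the start of the episode below 0.03 m); the robot touches nothing.
It also fails if it takes over 35 s, if anything falls off the work surface, if the arm or the gripper's body presses on something with over 40 N, if the wrist force passes 120 N, or if a joint passes its speed limit or range.

## Working session

There is one attempt and no reset: what is moved stays moved. The work goes in short steps, Python scripts to look and compute and a shell command to move; the robot and the scene stay as the last step left them, time stands still between calls to the robot, and variables do not carry over. Pictures are saved under pics/ and viewed, at most 10 in all, crops included, and the job is handed in when it is done.

```bash
mkdir -p pics; cat > h.py <<'E'
import numpy as np, cv2
from station import bot
from scipy.spatial.transform import Rotation as R
def ray(c,u,v,z):
    f=210/np.tan(np.radians(c["fov_y"])/2); T=np.array(c["T"])
    d=T[:3,:3]@[(u-c["cx"])/f,(v-c["cy"])/f,1]; o=T[:3,3]
    return o+d*(z-o[2])/d[2]
E
python3 - <<'E'
from h import *
for n in("top","scene"):
    cv2.imwrite(f"pics/{n}0.png",cv2.resize(bot.grab_frame(n),(784,588))); c=bot.get_calibration(n);print(n,c["fov_y"],c["cx"],c["cy"],np.round(c["T"],3).tolist())
s=bot.observe();print(s["t"],s["tool_pos"],s["orientation"],R.from_quat(s["orientation"]).as_matrix().round(3))
E
```

```text
top 54.24782530285343 280.91848222596605 214.421982628602 [[0.033, -0.979, 0.203, 0.282], [-0.999, -0.031, 0.011, 0.323], [-0.005, -0.204, -0.979, 1.07], [0.0, 0.0, 0.0, 1.0]]
scene 49.84619696242136 277.4590214327865 214.6978448230333 [[-0.793, -0.378, 0.478, 0.053], [-0.609, 0.479, -0.632, 0.92], [0.01, -0.792, -0.61, 0.615], [0.0, 0.0, 0.0, 1.0]]
0.1 [ 0.211782   -0.56106002  0.23059476] [ 9.83769203e-01  1.79437465e-01  1.49267405e-05 -5.92486508e-04] [[ 0.936  0.353 -0.   ]
 [ 0.353 -0.936  0.001]
 [ 0.    -0.001 -1.   ]]
```

View pics/top0.png

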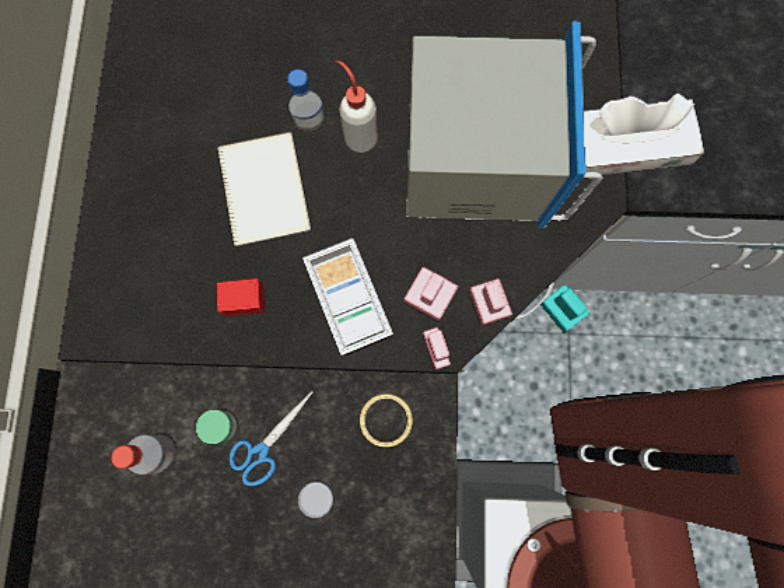

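View pics/scene0.png

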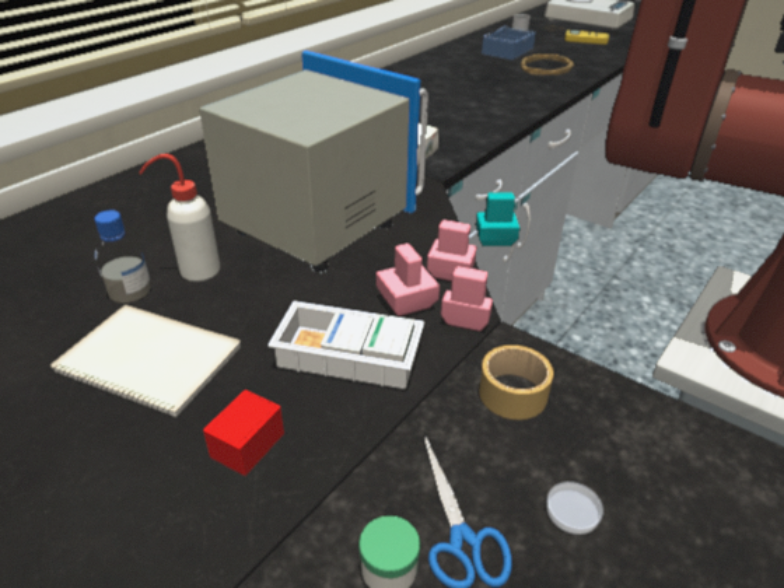

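The top view shows the tray at about (348,297), with its cork-coloured gap at the far end (338,270). The pink bricks are thick at (431,293), middle at (491,301) and thin at (437,347). I'll enlarge that area to measure it.

```bash
python3 - <<'E'
from h import *
im=bot.grab_frame("top")[155:275,205:375]
cv2.imwrite("pics/top1.png",cv2.resize(im,None,fx=4.7,fy=4.7,interpolation=cv2.INTER_CUBIC))
E
```

```text
(no output)
```

View pics/top1.png

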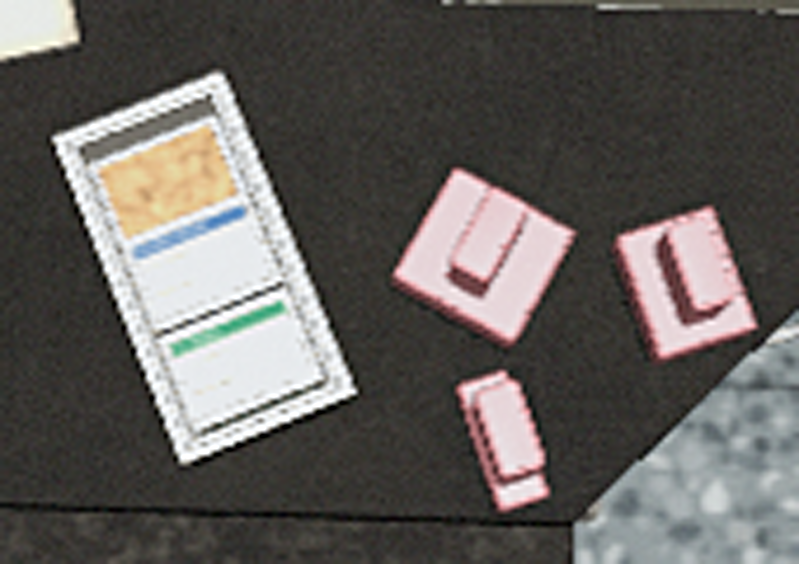

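```bash
cat > m.py <<'E'
from h import *
c=bot.get_calibration("top")
g=lambda p,z: ray(c,(p[0]+.5)/4.7-.5+205,(p[1]+.5)/4.7-.5+155,z)
def rep(n,P,z):
    w=np.array([g(p,z) for p in P]); e=np.diff(np.vstack([w,w[:1]]),axis=0)
    print(n,w.mean(0).round(4),"len",np.linalg.norm(e,axis=1).round(3),"ang",np.degrees(np.arctan2(e[:,1],e[:,0])).round(1)); return w
rep("body",[(617,238),(713,208),(757,325),(660,357)],.048)
rep("rib",[(668,225),(713,208),(735,298),(693,312)],.096)
rep("ribthick",[(488,185),(528,207),(490,283),(450,263)],.096)
rep("rim",[(52,137),(220,72),(357,392),(183,465)],.045)
rep("pad",[(98,172),(215,125),(240,195),(118,238)],.007)
rep("blue",[(131,244),(245,207),(287,285),(160,332)],.050)
E
python3 m.py
```

```text
body [0.4995 0.1578 0.048 ] len [0.055 0.068 0.056 0.069] ang [ -70.5 -160.   110.2   19.9]
rib [0.5006 0.1575 0.096 ] len [0.025 0.049 0.023 0.047] ang [ -67.2 -166.8  110.4   15.8]
ribthick [0.511  0.2679 0.096 ] len [0.024 0.045 0.023 0.046] ang [-117.9  155.2   64.6  -24. ]
rim [0.5017 0.4209 0.045 ] len [0.1   0.195 0.101 0.197] ang [ -66.1 -155.1  114.8   24.6]
pad [0.5565 0.4464 0.007 ] len [0.072 0.044 0.073 0.041] ang [ -65.4 -158.4  111.9   19.7]
blue [0.4989 0.4183 0.05  ] len [0.065 0.049 0.073 0.051] ang [ -69.6 -150.   112.6   21. ]
```

```bash
python3 - <<'E'
from h import *
c=bot.get_calibration("top")
for p in [(408,217),(543,225),(585,180),(412,170),(568,175),(705,150),(585,165)]:
    print(p,[ray(c,p[0]/1.4,p[1]/1.4,z)[:2].round(3).tolist() for z in(0,.15,.3)])
E
python3 -m pendant '{"slide":[[3,-3,0],[6,-6,0],[9,-9,0],[11,-12,0],[13,-15,0],[14,-18,0],[15,-21,0],[16,-24,0]],"delta_rot":[[0,0,-7],[0,0,-14],[0,0,-21],[0,0,-28],[0,0,-35],[0,0,-42],[0,0,-49],[0,0,-56]],"gripper":[0.8,0.8,0.8,0.8,0.8,0.8,0.8,0.8]}'
```

```text
(408, 217) [[0.672, 0.312], [0.617, 0.314], [0.562, 0.316]]
(543, 225) [[0.663, 0.048], [0.61, 0.087], [0.556, 0.125]]
(585, 180) [[0.76, -0.037], [0.693, 0.014], [0.626, 0.064]]
(412, 170) [[0.771, 0.307], [0.702, 0.31], [0.634, 0.312]]
(568, 175) [[0.77, -0.004], [0.701, 0.042], [0.633, 0.088]]
(705, 150) [[0.832, -0.28], [0.755, -0.195], [0.678, -0.111]]
(585, 165) [[0.792, -0.038], [0.721, 0.013], [0.649, 0.063]]
t: 0.82
tool_pos: [0.2767, -0.2787, 0.2309]
orientation: [0.782, 0.623, 0.0, -0.0]
wrist_force: [0.3, 0.6, 0.6]
gripper_width: 0.0683
grip_force: 0.0
```

```bash
python3 -m pendant '{"slide":[[2,3,0],[5,5,0],[8.5,6.5,0],[12.5,7.5,0],[16.5,8.5,0],[20.5,9.5,0],[24.5,10,0],[28.5,10.5,0]],"delta_rot":[[0,0,-7],[0,0,-14],[0,0,-21],[0,0,-28],[0,0,-35],[0,0,-42],[0,0,-49],[0,0,-56]],"gripper":[0.8,0.8,0.8,0.8,0.8,0.8,0.8,0.8]}'
```

```text
t: 1.48
tool_pos: [0.445, -0.0251, 0.2312]
orientation: [0.399, 0.917, -0.0, 0.0]
wrist_force: [1.8, -0.7, -0.6]
gripper_width: 0.0681
grip_force: 0.0
```

```bash
python3 -m pendant '{"slide":[[1.5,2.5,0],[3,5,0],[4.5,7.5,0],[6,10,0],[7.5,12.5,0],[8.8,15,0],[9.8,16.5,0],[9.8,16.5,0]],"delta_rot":[[0,0,-7],[0,0,-14],[0,0,-21],[0,0,-28],[0,0,-35],[0,0,-42],[0,0,-49],[0,0,-56]],"gripper":[0.8,0.8,0.8,0.8,0.8,0.8,0.8,0.8]}'
python3 -m pendant '{"slide":[[0,0,0],[0,0,0],[0,0,0]],"delta_rot":[[0,0,-7],[0,0,-10.8],[0,0,-10.8]],"gripper":[0.8,0.8,0.8]}'
python3 - <<'E'
from h import *
s=bot.observe(); print(s["tool_pos"],R.from_quat(s["orientation"]).as_matrix().round(3).tolist())
c=bot.get_calibration("wrist"); print(c)
cv2.imwrite("pics/w1.png",bot.grab_frame("wrist"))
E
```

```text
t: 2.15
tool_pos: [0.4997, 0.1596, 0.2307]
orientation: [-0.08, 0.997, 0.0, -0.0]
wrist_force: [0.9, -0.4, 0.5]
gripper_width: 0.068
grip_force: 0.0
t: 2.4
tool_pos: [0.4994, 0.1568, 0.2309]
orientation: [-0.171, 0.985, -0.0, -0.0]
wrist_force: [-0.2, 0.2, 0.1]
gripper_width: 0.0684
grip_force: 0.0
[0.49938582 0.15684212 0.23094443] [[-0.942, -0.337, -0.001], [-0.337, 0.942, -0.0], [0.001, 0.0, -1.0]]
{'fov_y': 69.54922127863077, 'cx': 272.4149106243733, 'cy': 207.922812101013, 'T': array([[-3.35596791e-01,  8.95073134e-01,  2.93630515e-01,
         4.23660853e-01],
       [ 9.42005436e-01,  3.19122586e-01,  1.03858239e-01,
         1.29737419e-01],
       [-7.43410176e-04,  3.11456033e-01, -9.50260273e-01,
         3.74311148e-01],
       [ 0.00000000e+00,  0.00000000e+00,  0.00000000e+00,
         1.00000000e+00]])}
```

View pics/w1.png

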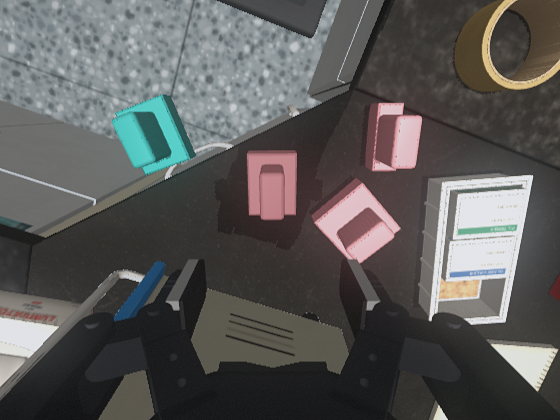

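```bash
python3 - <<'E'
from h import *
c=bot.get_calibration("wrist"); s=bot.observe(); M=R.from_quat(s["orientation"]).as_matrix()
im=bot.grab_frame("wrist")
cv2.imwrite("pics/w2.png",cv2.resize(im[130:240,220:320],None,fx=5,fy=5,interpolation=cv2.INTER_CUBIC))
for z,P in((.096,[(261,172),(283,172),(284,219),(260,219)]),(.048,[(248,152),(297,152),(296,212),(249,212)])):
    w=np.array([ray(c,*p,z) for p in P]); e=np.roll(w,-1,0)-w
    print(w.mean(0),np.linalg.norm(e,axis=1),np.degrees(np.arctan2(e[:,1],e[:,0])),"tool",(M.T@(w.mean(0)-s["tool_pos"])*100).round(2))
    print(((w-s["tool_pos"])@M*1000).round(1).tolist())
E
```

```text
[0.49864706 0.15566792 0.096     ] [0.02051137 0.04669806 0.02353018 0.0467029 ] [ 109.34842327   21.16710784  -70.64409575 -162.53724403] tool [ 0.1  -0.07 13.5 ]
[[24.4, -11.0, 135.0], [24.3, 9.6, 135.0], [-22.3, 11.0, 135.0], [-22.3, -12.5, 135.0]]
[0.49716463 0.15562686 0.048     ] [0.05246667 0.06790909 0.05361361 0.0679178 ] [ 109.34545791   19.82825222  -70.64525848 -161.13938239] tool [ 0.24 -0.03 18.3 ]
[[36.4, -26.5, 183.0], [36.3, 26.0, 183.0], [-31.6, 26.5, 183.0], [-31.5, -27.1, 183.0]]
```

View pics/w2.png

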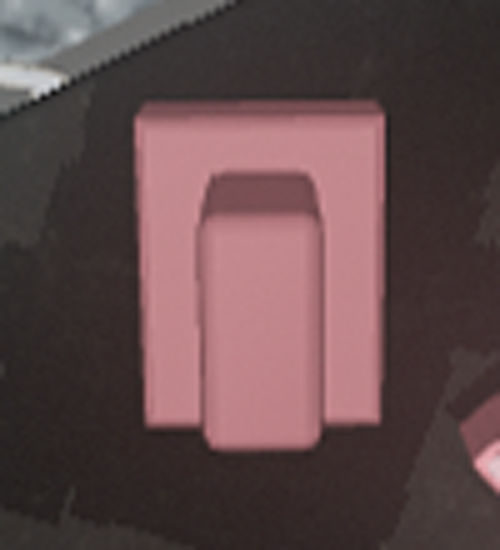

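The brick is centred under the gripper and square with it, with its rib top at crop pixels (203–322, 212–448). I'll descend and grip.

```bash
python3 -m pendant '{"slide":[[0.1,0,3.5],[0.1,0,7],[0.1,0,10.5],[0.1,0,13],[0.1,0,15],[0.1,0,16.5],[0.1,0,17.4],[0.1,0,17.4]],"delta_rot":[[0,0,0],[0,0,0],[0,0,0],[0,0,0],[0,0,0],[0,0,0],[0,0,0],[0,0,0]],"gripper":[0.8,0.8,0.8,0.8,0.8,0.8,0.8,0.8]}'
python3 -m pendant '{"slide":[[0,0,0],[0,0,0],[0,0,0],[0,0,0],[0,0,0],[0,0,0],[0,0,0],[0,0,0]],"delta_rot":[[0,0,0],[0,0,0],[0,0,0],[0,0,0],[0,0,0],[0,0,0],[0,0,0],[0,0,0]],"gripper":[0.1,0.1,0.1,0.1,0.1,0.1,0.1,0.1]}'
```

```text
t: 3.17
tool_pos: [0.4973, 0.1561, 0.0553]
orientation: [-0.168, 0.986, 0.0, -0.002]
wrist_force: [0.3, 0.4, 0.3]
gripper_width: 0.0686
grip_force: 0.0
t: 3.83
tool_pos: [0.4996, 0.1563, 0.0586]
orientation: [-0.169, 0.986, -0.0, 0.001]
wrist_force: [-0.8, -0.8, 6.7]
gripper_width: 0.0235
grip_force: 59.5
```

```bash
python3 -m pendant '{"slide":[[0,0,-1],[0,0,-3.5],[0,0,-7],[0,0,-10.5],[0,0,-13.5],[-1,1.7,-15],[-2.5,4.2,-15],[-4,6.8,-15]],"delta_rot":[[0,0,0],[0,0,0],[0,0,0],[0,0,0],[0,0,0],[0,0,7],[0,0,14],[0,0,21]],"gripper":[0.1,0.1,0.1,0.1,0.1,0.1,0.1,0.1]}'
```

```text
t: 4.5
tool_pos: [0.5147, 0.2344, 0.2098]
orientation: [0.017, 1.0, 0.0, 0.002]
wrist_force: [0.9, -0.2, -1.2]
gripper_width: 0.0234
grip_force: 58.8
```

```bash
python3 -m pendant '{"slide":[[-0.5,3,0],[-1,6,0],[-1.5,9,0],[-2,12,0],[-2.6,15,0],[-3.2,18,0],[-3.7,20.5,0],[-3.8,21.2,0]],"delta_rot":[[0,0,7],[0,0,14],[0,0,21],[0,0,28],[0,0,35],[0,0,42],[0,0,49],[0,0,56]],"gripper":[0.1,0.1,0.1,0.1,0.1,0.1,0.1,0.1]}'
python3 -m pendant '{"slide":[[0,0,0],[0,0,0],[0,0,0],[0,0,0]],"delta_rot":[[0,0,7],[0,0,8.3],[0,0,8.3],[0,0,8.3]],"gripper":[0.1,0.1,0.1,0.1]}'
python3 - <<'E'
from h import *
s=bot.observe(); print(s["tool_pos"],R.from_quat(s["orientation"]).as_matrix().round(3).tolist())
cv2.imwrite("pics/w3.png",cv2.resize(bot.grab_frame("wrist"),(784,588),interpolation=cv2.INTER_CUBIC))
E
```

```text
t: 5.17
tool_pos: [0.5568, 0.4478, 0.2066]
orientation: [0.483, 0.876, -0.0, -0.0]
wrist_force: [0.3, -0.5, -1.8]
gripper_width: 0.0235
grip_force: 59.0
t: 5.5
tool_pos: [0.5573, 0.4443, 0.2076]
orientation: [0.542, 0.84, -0.0, 0.0]
wrist_force: [-0.3, -0.3, -1.4]
gripper_width: 0.0231
grip_force: 59.0
[0.55729624 0.44431011 0.20757133] [[-0.412, 0.911, 0.0], [0.911, 0.412, -0.0], [-0.0, -0.0, -1.0]]
```

View pics/w3.png

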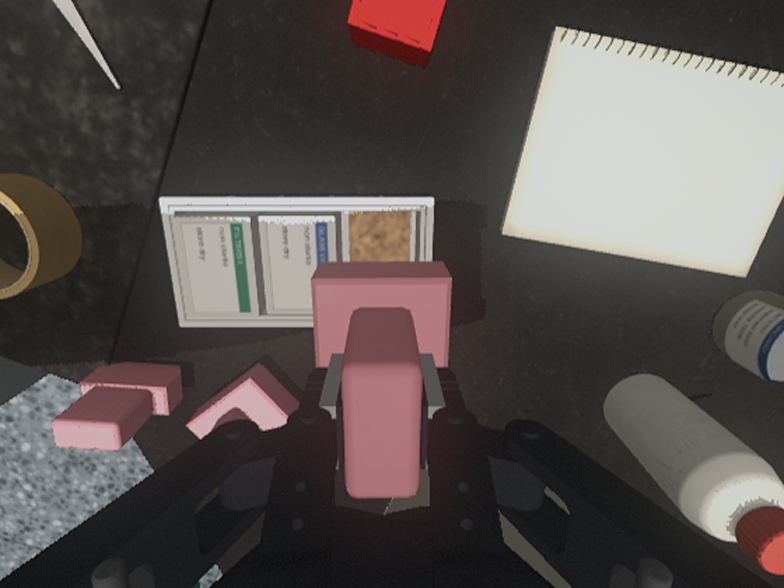

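```bash
python3 - <<'E'
from h import *
c=bot.get_calibration("wrist"); s=bot.observe(); M=R.from_quat(s["orientation"]).as_matrix()
for n,p,z in[("rimL",(160,199),.045),("rimR",(434,198),.045),("rimBL",(181,327),.045),("blueR",(336,230),.05),("greenR",(250,230),.055),("inR",(427,230),.045),("corkL",(349,225),.007),("corkR",(412,225),.007),("corkT",(380,211),.007),("brickL",(313,280),.199),("brickR",(451,280),.199),("brickTopEdge",(380,280),.199),("ribL",(351,312),.247),("ribR",(412,312),.247)]:
    print(n,(M.T@(ray(c,(p[0]+.5)/1.4-.5,(p[1]+.5)/1.4-.5,z)-s["tool_pos"])*1000).round(1))
E
```

```text
rimL [  48.5 -157.7  162.6]
rimR [ 49.   36.7 162.6]
rimBL [ -49.9 -157.5  162.6]
blueR [ 27.1 -33.  157.6]
greenR [ 28.1 -92.9 152.6]
inR [ 26.2  32.5 162.6]
corkL [ 23.6 -27.  200.6]
corkR [ 23.6  24.2 200.6]
corkT [ 34.9  -1.8 200.6]
brickL [ 34.6 -26.1   8.6]
brickR [34.5 25.5  8.6]
brickTopEdge [34.5 -1.   8.6]
ribL [ 40.2  -8.5 -39.4]
ribR [ 40.2   7.6 -39.4]
```

```bash
python3 -m pendant '{"slide":[[0,-0.2,2],[0,-0.2,4.5],[0,-0.2,6.5],[0,-0.2,8],[0,-0.2,9],[0,-0.2,10],[0,-0.2,10.5],[0,-0.2,10.5]],"delta_rot":[[0,0,0],[0,0,0],[0,0,0],[0,0,0],[0,0,0],[0,0,0],[0,0,0],[0,0,0]],"gripper":[0.1,0.1,0.1,0.1,0.1,0.1,0.1,0.1]}'
python3 -m pendant '{"slide":[[0,0,0.5],[0,0,1],[0,0,1.5],[0,0,2],[0,0,2.5],[0,0,3],[0,0,3.3],[0,0,3.3]],"delta_rot":[[0,0,0],[0,0,0],[0,0,0],[0,0,0],[0,0,0],[0,0,0],[0,0,0],[0,0,0]],"gripper":[0.1,0.1,0.1,0.1,0.1,0.1,0.1,0.1]}'
python3 - <<'E'
from h import *
cv2.imwrite("pics/s4.png",cv2.resize(bot.grab_frame("scene")[190:300,180:330],None,fx=5,fy=5,interpolation=cv2.INTER_CUBIC))
E
```

```text
t: 6.22
tool_pos: [0.5552, 0.4435, 0.1015]
orientation: [0.543, 0.84, -0.001, -0.0]
wrist_force: [0.8, -0.4, -1.1]
gripper_width: 0.0234
grip_force: 59.0
t: 6.88
tool_pos: [0.555, 0.4436, 0.0681]
orientation: [0.543, 0.839, -0.001, -0.0]
wrist_force: [0.9, -0.9, -0.3]
gripper_width: 0.0232
grip_force: 59.0
```

View pics/s4.png

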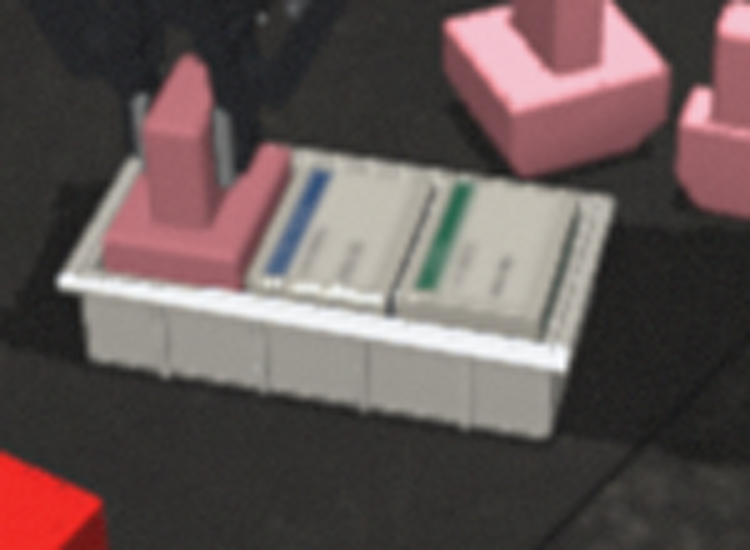

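The brick sits in the gap, top at crop (190,240), and both cartons are standing. No contact force yet, so I'll lower the last few millimetres.

```bash
python3 -m pendant '{"slide":[[0,0,0.1],[0,0,0.2],[0,0,0.3],[0,0,0.3]],"delta_rot":[[0,0,0],[0,0,0],[0,0,0],[0,0,0]],"gripper":[0.1,0.1,0.1,0.1]}'
```

```text
t: 7.27
tool_pos: [0.5555, 0.4438, 0.0662]
orientation: [0.543, 0.839, -0.0, 0.0]
wrist_force: [-0.6, 0.4, 0.7]
gripper_width: 0.0235
grip_force: 59.0
```

```bash
python3 -m pendant '{"slide":[[0,0,0.1],[0,0,0.2],[0,0,0.2]],"delta_rot":[[0,0,0],[0,0,0],[0,0,0]],"gripper":[0.1,0.1,0.1]}'
```

```text
t: 7.52
tool_pos: [0.5556, 0.444, 0.0657]
orientation: [0.543, 0.84, 0.0, 0.0]
wrist_force: [-3.1, -2.7, 7.5]
gripper_width: 0.0233
grip_force: 60.1
```

```bash
python3 -m pendant '{"slide":[[0,0,0],[0,0,0],[0,0,0],[0,0,0],[0,0,0],[0,0,-0.5],[0,0,-2],[0,0,-4]],"delta_rot":[[0,0,0],[0,0,0],[0,0,0],[0,0,0],[0,0,0],[0,0,0],[0,0,0],[0,0,0]],"gripper":[0.65,0.65,0.65,0.65,0.65,0.65,0.65,0.65]}'
python3 -m pendant '{"slide":[[0,0,-3],[0,0,-6],[0,0,-9],[0,0,-12],[0,0,-12],[0,0,-12]],"delta_rot":[[0,0,0],[0,0,0],[0,0,0],[0,0,0],[0,0,0],[0,0,0]],"gripper":[0.65,0.65,0.65,0.65,0.65,0.65]}'
python3 - <<'E'
from h import *
a=cv2.resize(bot.grab_frame("scene")[190:300,180:330],(750,550),interpolation=cv2.INTER_CUBIC)[:,:480]
b=bot.grab_frame("wrist")[100:340,100:340]
cv2.imwrite("pics/f5.png",cv2.resize(np.hstack([cv2.resize(a,(420,481)),cv2.resize(b,(380,481))]),None,fx=1,fy=1))
E
```

```text
t: 8.18
tool_pos: [0.5544, 0.4432, 0.1029]
orientation: [0.543, 0.839, -0.002, -0.001]
wrist_force: [-0.3, -0.3, 0.5]
gripper_width: 0.0552
grip_force: 0.0
t: 8.68
tool_pos: [0.5566, 0.4444, 0.2272]
orientation: [0.543, 0.839, 0.002, 0.001]
wrist_force: [-0.3, 0.4, -0.6]
gripper_width: 0.0552
grip_force: 0.0
```

View pics/f5.png

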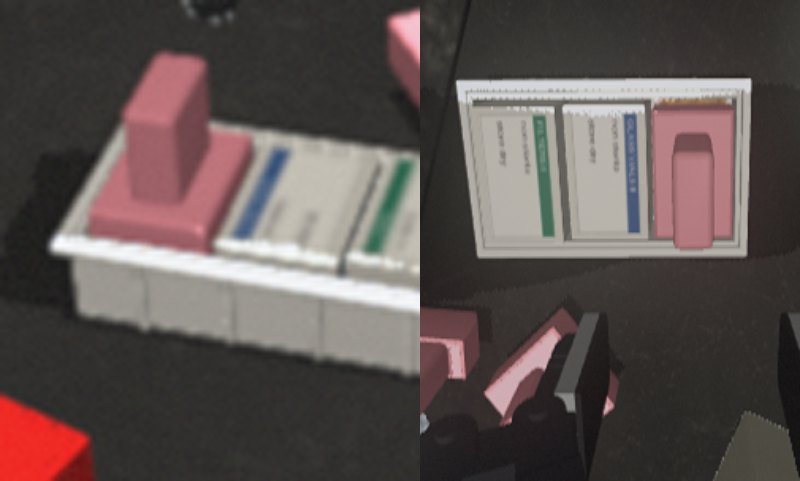

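The brick stands upright and square in the gap, at wrist-crop pixels (693,175). Both cartons are in place and the gripper is clear, so I'll hand in.

```bash
python3 -c "
from station import bot
print(bot.sign_off())"
```

```text
the job is handed in; nothing more can be done
None
```

The middle-thickness pink brick is in the tray's empty place, seated on the pad, rib up and square, with both cartons standing and the gripper clear; I handed the job in at about 9 s of the 35 s, and sign-off returned no verdict.

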